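# Set an offcut against the flip stop for sawing

### The arm

A 7-joint arm with a two-finger parallel gripper is mounted at the origin on a cart in front of the work surface, level with it; the furniture and walls round the work are solid. World frame = base frame: x ahead of the robot, y to its left, z up, the work surface at z = 0. Lengths are in m, angles in degrees, forces in N, time in s.
With the tool pointing down it reaches from about 0.35 to 0.775 m from the base axis. Payload 3.1 kg.
Tool frame: the origin (TCP) lies on the centre line of the jaws, within the pads' length; the fingertips stand 17 mm ahead of it and the grasp point (between the pads) lies 2 mm behind it (robot.tip_reach is the distance from the TCP to the fingertips, in m); z points along the fingers, y is the line along which they close (so a half turn about z gives the same grasp; the last joint's range is limited). The gripper opens to 85 mm and grips with 20 to 120 N. Pads are 22 mm wide; open, the fingers measure 114 mm over their backs; the gripper's body (76 mm by 85 mm) begins 54 mm behind the grasp point. The pads swing forward as they close: fully open they stand 13 mm farther back than shut.
Start: joints at [-78.879, 17.813, 0.802, 86.603, -0.252, 75.585, -1.558], TCP at [0.128, 0.535, 0.248] pointing down, gripper open.
Joint ranges: [-154.91, 154.91], [-16.99, 109.72], [-72.82, 74.43], [7.12, 147.25], [-82.49, 262.49], [11.32, 116.49], [-174.64, 174.64]. Speed limits (degrees/s): [159.86, 159.86, 180, 180, 180, 180, 180].

### API

Orientations are given as [roll, pitch, yaw] about the fixed x, y, z axes, in that order (R = Rz(yaw) Ry(pitch) Rx(roll)).
In Python, from station import robot, fingers, vision, workorder, recognise gives the robot as it stands. Calls block until the motion is done:
- robot.move_to(position, orientation): joint-space move of the TCP to a pose.
- robot.line_to(position, orientation=None, velocity=0.15, f_stop=None): straight line of the TCP; orientation=None keeps the orientation; velocity is the mean speed in m/s. With f_stop (N) it stops when the force on the tool has changed by that much, and returns True; else False.
- robot.move_j(angles): joint-space move.
- fingers.gripper_to(opening, force=None): opening from 0.0 (shut) to 1.0 (fully open); force is the grip in N (None keeps the last); returns when the fingers have stopped.
- robot.pause(seconds).
- robot.inverse_kinematics(position, orientation): joint angles nearest the present ones, or None.
- vision.grab_frame(name): name is "scene" or "top" or "wrist"; returns the picture (480x640x3 uint8, red, green, blue); there is no depth.
- vision.calibration(name): a dict with "mtx" (3x3 intrinsics, pixels), "extrinsics" (4x4, takes a point from world to camera coordinates); the wrist camera has in their place "T_tool_cam" (4x4, takes a point from camera to tool coordinates, whose origin is the TCP and whose axes are the flange's). Camera axes: x right, y up, looking along -z (the intrinsics and any distortion apply to the point x, -y, -z); pixel columns grow to the right and rows downward; lengths in m; the calibration is good to about 2 mm. A picture is of the moment at which its call begins: read the wrist's pose just before it. calibration takes no time and is no camera call.
A pose or a line that the arm cannot do raises robot.PlanningError and nothing moves.
- workorder.close_job(): hands the job in; it is judged then, once.
Trained networks look in the newest picture that a camera, given by its name, has taken for a name from the list of things; names that differ only in an ending like _2 or _b are one class to them, and where a whole thing is asked for, a point or a joint stands for the part that bears it (a point fixed in the world has none). Each returns a list of dicts, best first, with "p" (0 to 1); they miss things now and then, are a little off and sometimes report something else, mostly with a low value. They report only what shows in the picture. A call takes as long as a camera call.
- recognise(label, camera): "rect" ([centre column, centre row, width, height] in pixels, round what is visible of it).
Readings, each from a call of its own:
- robot.current_time_s(): time.
- robot.current_joint_positions(): joint angles.
- robot.current_dq(): joint speeds.
- robot.current_joint_torque(): joint torques, N m.
- robot.current_tool_pos(): TCP position.
- robot.current_eef_rot(): TCP orientation.
- robot.current_contact_force(): force on the tool from outside, world axes, zero at the start.
- robot.current_torque(): the same for the moment, N m.
- robot.current_finger_gap(): opening from 0.0 (shut) to 1.0 (fully open).
- robot.current_gripper_force(): force on a finger pad.
Only numpy, scipy, OpenCV 4.12 (cv2) and the standard library are available. Lean on these libraries where they do the work, as an engineer would, in place of code of your own. Each camera call takes 0.05 s, during which the arm holds its last target. There are 200 camera calls.

### The job

Get the pine offcut ready to be sawn to length on the crosscut board: push the flip stop over so that it comes down in front of the fence, push the offcut, which stands on its edge, over so that it lies flat on the bed, and slide it snug against the fence with its left end touching the stop. Do it all by pushing, without picking the offcut up; leave the other things where they are, and end clear of everything.

Things in the scene. Friction and masses are not known exactly. Their poses are not given: they have to be found in the camera images.
- crosscut_board: plywood bed 260 (x) by 420 (y) by 15 mm, screwed to the worktop. Origin: centre of its underside; x points from its open front to the fence, y left along the fence, z up; bed top at z = 15 mm. The aluminium fence is 40 mm high above the bed, front face at x = +75 mm, back at x = +105 mm. A 4 mm saw slot crosses bed and fence at y = -40 mm
- fence_face (a point): point at the foot of the fence's front face at the saw slot, at bed height; axes as the crosscut board's (x into the fence, y left along it, z up)
- stop_face (a point): point on the fence's front face at bed height, axes as the crosscut board's. When the stop is down its right-hand face (towards the saw slot) lies at y = 0 here; the work belongs on the -y side. The stop's black carriage is clamped on the fence and does not move: y +13 to +51 mm from here, its knob (at y +38 mm) reaching 70 mm above the bed
- stop_arm (a joint): angle of the flip stop's arm (rad): 0 = down, ready for use; about 2.9 = up, leaning back at rest, top about 130 mm above the bed. Hinge axis along y, 8 mm behind the fence's front face, 62 mm above the bed. 120 g, swings freely: pushed on its back towards the robot past the balance (about 2.5) it falls forward and down by itself
- stop_foot (a point): centre of the foot at the free end of the stop's arm, an aluminium plate 10 mm thick (y 0 to +10 mm from stop_face); foot 40 by 36 mm, its centre 51 mm from the hinge axis. Down, it hangs 3 to 43 mm in front of the fence, 3 mm clear of the bed; up, it stands 85 to 130 mm above the bed and reaches back to about 50 mm behind the fence's front face, clear of all else
- offcut: pine offcut, a plain block 66 (its own x) by 150 (y) by 22 mm (z), about 160 g. Origin: centre of one broad face. At the start it stands on a long narrow edge on the bed in front of the fence, 66 mm high, its length roughly along the fence
- offcut_center (a point): centre of the offcut (axes as the offcut's: x across 66 mm, y along 150 mm, z through the 22 mm thickness)
- pencil: carpenter's pencil 170 mm long, 8 mm thick, lying on the left part of the bed, left of the stop; origin under its middle. Leave it
- tape_measure: tape measure 50 by 92 by 68 mm standing on the worktop right of the crosscut board; leave it
- sanding_block: sanding block 64 by 100 by 30 mm on the worktop right of the crosscut board; leave it
- block_plane: small plane 44 by 160 by 50 mm on the worktop left of the crosscut board; leave it
- square: combination square 74 by 200 by 24 mm lying left of the crosscut board; leave it

How it is judged (in metres and radians):
At the end, for the whole second after the job is handed in: The stop is down (within 0.06 rad); the offcut lies flat on the bed, parallel to the fence within 0.035 rad (2 degrees), its edge no more than 3.5 mm from the fence and its left end no more than 3.5 mm from the stop; it is at rest; the pencil is still on the bed (value of joint stop_arm below 0.06 rad and z of offcut_center in the frame of fence_face between 0.008 and 0.014 m and x of offcut_center in the frame of fence_face above -0.0365 m and y of offcut_center in the frame of stop_face between -0.0785 and -0.0725 m and angle between the y axis of offcut and the y axis of crosscut_board, either way round below 0.035 rad and linear speed of offcut below 0.01 m/s and height (world z) of pencil above 0.01 m); the robot touches nothing.
It fails at once if the offcut is lifted or carried: its centre is more than 42 mm above the bed, or more than 22 mm while the offcut is level (z of offcut_center in the frame of fence_face above 0.042 m or (z of offcut_center in the frame of fence_face above 0.022 m and angle between the z axis of offcut and the z axis of crosscut_board, either way round below 0.2 rad)).
It fails at once if the offcut drops off the bed (z of offcut_center in the frame of fence_face below 0.002 m).
It fails at once if one of the bystanders on the bench or the pencil is moved more than 20 mm (distance of any of pencil, tape_measure, sanding_block, block_plane, square from where it was at the start of the episode above 0.02 m).
It also fails if it takes over 69 s, if anything falls off the work surface, if the arm or the gripper's body presses on something with over 40 N, if the wrist force passes 120 N, or if a joint passes its speed limit or range.

## Working session

There is one attempt and no reset: what is moved stays moved. The work goes in short steps, each a Python script; the robot and the scene stay as the last script left them, time stands still between calls to the robot, and variables do not carry over. Pictures are saved under pics/ and viewed, at most 10 in all, crops included, and the job is handed in when it is done.

```bash
mkdir -p pics; ls
python3 - <<'E'
from station import robot, fingers, vision, workorder, recognise
import cv2
for c in ["scene","top"]:
    im=vision.grab_frame(c); cv2.imwrite(f"pics/{c}0.png",im[:,:,::-1])
    k=vision.calibration(c); print(c,{a:(b.round(4).tolist() if hasattr(b,'round') else b) for a,b in k.items()})
    for n in ["crosscut_board","stop_foot","offcut","pencil","tape_measure","block_plane"]:
        r=recognise(n,c); print(n,[( [round(float(v),1) for v in q['rect']],round(q['p'],2)) for q in r[:2]])
print(robot.current_time_s())
E
```

```text
pics
scene {'mtx': [[572.0475, 0.0, 316.9591], [0.0, 572.0475, 238.3909], [0.0, 0.0, 1.0]], 'extrinsics': [[0.7566, -0.6538, 0.0113, -0.4242], [0.3502, 0.4198, 0.8373, -0.2585], [-0.5522, -0.6296, 0.5466, -1.304], [0.0, 0.0, 0.0, 1.0]]}
crosscut_board [([316.8, 262.8, 175.5, 109.4], 0.65)]
stop_foot [([322.5, 207.8, 9.4, 30.3], 0.74)]
offcut [([321.6, 265.0, 38.1, 44.6], 0.71), ([320.1, 207.5, 14.7, 26.0], 0.37)]
pencil [([261.9, 237.4, 46.0, 20.3], 0.63)]
tape_measure [([403.1, 345.9, 45.9, 30.4], 0.91), ([314.9, 262.9, 177.1, 110.5], 0.53)]
block_plane [([217.9, 208.9, 44.8, 27.3], 0.57)]
top {'mtx': [[553.4337, 0.0, 318.4049], [0.0, 553.4337, 242.2653], [0.0, 0.0, 1.0]], 'extrinsics': [[0.1178, -0.993, 0.0009, -0.0918], [0.9599, 0.1141, 0.2561, -0.5304], [-0.2544, -0.0293, 0.9667, -1.1595], [0.0, 0.0, 0.0, 1.0]]}
crosscut_board [([307.4, 243.8, 189.9, 112.2], 0.97)]
stop_foot [([275.1, 187.7, 6.5, 24.7], 0.75)]
offcut [([340.6, 260.0, 71.2, 27.7], 0.8)]
pencil [([232.6, 254.1, 19.5, 62.5], 0.65), ([134.9, 248.0, 70.3, 31.2], 0.63)]
tape_measure [([486.7, 300.2, 44.6, 42.2], 0.9)]
block_plane [([137.6, 250.5, 70.7, 29.2], 0.58)]
0.7
```

Run:
```python
import cv2
a=cv2.imread("pics/top0.png")[140:350,180:440]; cv2.imwrite("pics/topc.png",cv2.resize(a,None,fx=2.85,fy=2.85,interpolation=cv2.INTER_CUBIC)[:600,:800])
a=cv2.imread("pics/scene0.png")[160:360,190:450]; cv2.imwrite("pics/scenec.png",cv2.resize(a,None,fx=3,fy=3,interpolation=cv2.INTER_CUBIC))
```

```text
(no output)
```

View pics/topc.png

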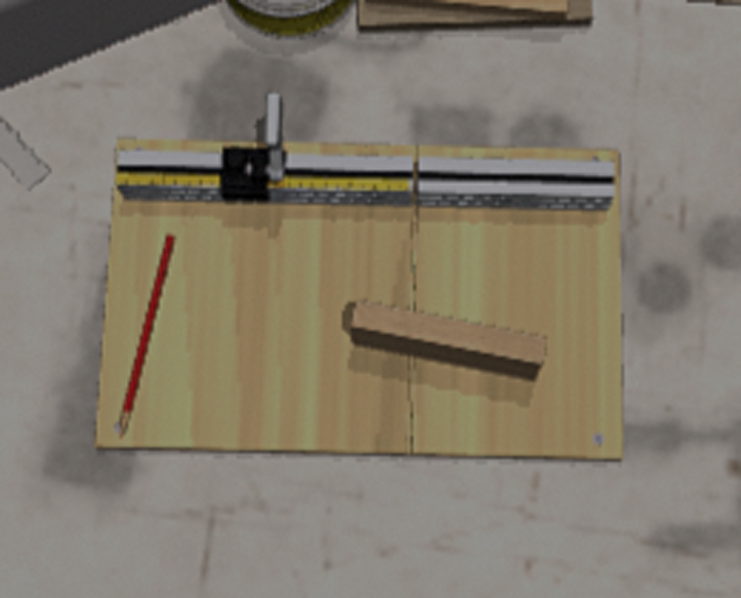

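View pics/scenec.png

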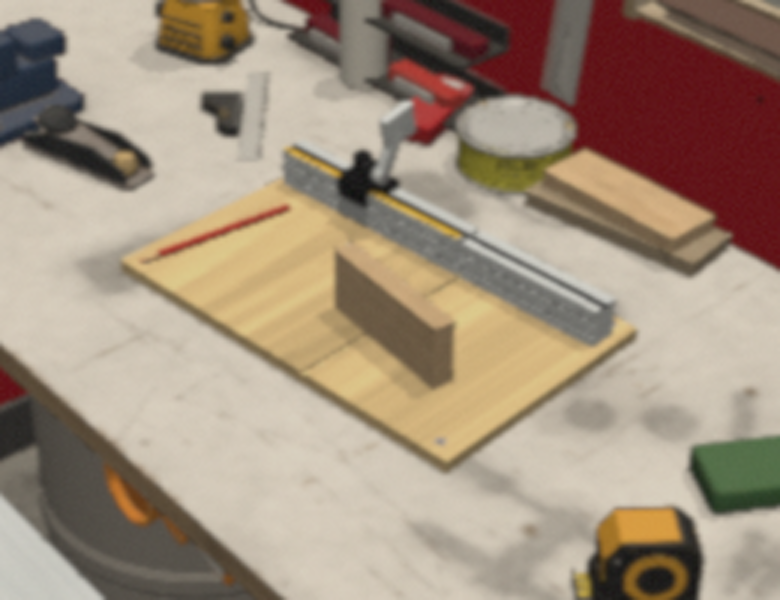

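The top crop shows the bed corners at about (97,448), (621,460), (620,150) and (118,138), and the slot front at (412,454). The offcut's top face runs from (355,318) to (541,355), and the foot is raised at (273,110). The scene crop agrees: offcut standing, stop up and leaning back. I'll fit the board pose from both views next.

```bash
cat > h.py <<'E'
import numpy as np
from scipy.optimize import least_squares
from station import robot, fingers, vision, workorder, recognise
def proj(P,M,K):
    c=(M[:3,:3]@np.atleast_2d(P).T).T+M[:3,3]
    return np.c_[K[0,0]*c[:,0]/-c[:,2]+K[0,2], K[1,1]*-c[:,1]/-c[:,2]+K[1,2]]
def cam(n):
    k=vision.calibration(n); return np.array(k["extrinsics"]),np.array(k["mtx"])
def ray(px,M,K,z):
    d=M[:3,:3].T@np.array([(px[0]-K[0,2])/K[0,0],-(px[1]-K[1,2])/K[1,1],-1]); o=-M[:3,:3].T@M[:3,3]
    return o+d*(z-o[2])/d[2]
def place(p,L):  # p=(x,y,yaw): local to world
    L=np.atleast_2d(L).astype(float); c,s=np.cos(p[2]),np.sin(p[2])
    return np.c_[p[0]+c*L[:,0]-s*L[:,1],p[1]+s*L[:,0]+c*L[:,1],L[:,2]]
def fit(obs,x0):
    f=lambda p: np.concatenate([(proj(place(p,L),*cam(c))-px).ravel() for c,L,px in obs])
    r=least_squares(f,x0,loss="soft_l1"); return r.x,f(r.x).reshape(-1,2)
E
python3 - <<'E'
from h import *
T=lambda a:np.array(a)/2.85+[180,140]
S=lambda a:np.array(a)/3+[190,160]
B=[[-.13,.21,.015],[-.13,-.21,.015],[.13,-.21,.015],[.13,.21,.015],[-.13,-.04,.015]]
obs=[("top",B,T([(97,446),(621,458),(620,150),(118,138),(412,454)])),
 ("scene",B[:3],S([(122,262),(446,462),(635,330)])),
 ("top",[[.105,.21,.055],[.105,-.21,.055],[.075,.21,.055]],T([(118,151),(615,161),(118,184)]))]
p,e=fit(obs,[.6,.1,0]); print("board",p[:2],np.degrees(p[2])); print(e.round(1).tolist())
for n in ["top","scene"]:
    M,K=cam(n); print(n,"cam at",(-M[:3,:3].T@M[:3,3]).round(3))
O=[[.011,.075,.081],[.011,-.075,.081],[-.011,-.075,.081],[-.011,.075,.081]]
obs=[("top",O,T([(358,300),(546,338),(540,366),(352,331)])),
 ("scene",[O[1],O[2],O[3],[-.011,-.075,.015],[.011,-.075,.015]],S([(453,321),(432,328),(335,250),(435,387),(452,379)]))]
q,e=fit(obs,[.55,.05,0]); print("offcut",q[:2],np.degrees(q[2])); print(e.round(1).tolist())
c,s=np.cos(p[2]),np.sin(p[2]); R=np.array([[c,s],[-s,c]])
print("offcut in board",R@(q[:2]-p[:2]),np.degrees(q[2]-p[2]))
M,K=cam("top")
for z in (.115,.145): 
    for u in [(267,94),(280,94),(273,175)]: print(z,u,R@(ray(T(u),M,K,z)[:2]-p[:2]))
print(ray(T((270,180)),M,K,.1))
np.save("board.npy",p);np.save("off.npy",q)
E
```

```text
board [ 0.54692502 -0.00330938] 5.381833361848981
[[-0.5, -0.0], [1.4, 0.3], [0.3, -0.3], [0.1, -0.1], [-0.5, -0.2], [-0.9, -0.1], [0.2, 1.1], [1.2, 0.1], [-3.6, -0.6], [4.6, 0.1], [-4.5, 0.2]]
top cam at [ 0.225 -0.065  1.257]
scene cam at [-0.309 -0.99   0.934]
offcut [ 0.50739288 -0.07342102] -4.497220883268968
[[-1.1, -0.1], [0.3, -0.4], [0.7, -0.5], [-1.0, -1.4], [0.4, 0.5], [0.5, 1.2], [-1.3, 0.2], [-1.2, 2.2], [-0.2, 1.8]]
offcut in board [-0.04593383 -0.06609475] -9.879054245117949
0.115 (267, 94) [0.13187145 0.07789838]
0.115 (280, 94) [0.13211815 0.06783388]
0.115 (273, 175) [0.06584548 0.07034986]
0.145 (267, 94) [0.11983398 0.07503931]
0.145 (280, 94) [0.1200742  0.06523926]
0.145 (273, 175) [0.05554285 0.06768913]
[0.60657114 0.07645639 0.1       ]
```

```bash
cat >> h.py <<'E'
def W(x,y,z):   # board frame (z above bed) of TCP -> world
    p=np.load("board.npy"); return place(p,[x,y,z+.015])[0].tolist()
def ori(d=0):
    return [180,0,float(np.degrees(np.load("board.npy")[2]))+d]
E
python3 - <<'E'
from h import *
import cv2
print(robot.current_eef_rot(),robot.tip_reach)
fingers.gripper_to(0.0)
robot.move_to(W(.165,.071,.19),ori())
robot.line_to(W(.165,.071,.118),velocity=.1)
r=robot.line_to(W(.075,.071,.118),velocity=.06,f_stop=15); print(r,robot.current_contact_force(),robot.current_time_s())
robot.line_to(W(.085,.071,.2))
robot.move_to(W(-.04,-.03,.26),ori())
im=vision.grab_frame("wrist"); cv2.imwrite("pics/w1.png",im[:,:,::-1])
for n in ["offcut","stop_foot"]: print(n,[(np.round(q['rect'],1).tolist(),round(q['p'],2)) for q in recognise(n,"wrist")[:2]])
print(robot.current_tool_pos(),robot.current_time_s())
k=vision.calibration("wrist");print(k)
E
```

```text
[1.79998499e+02 2.50998599e-03 1.66497002e+02] 0.017
True [ 1.76660794 -0.71752536  1.3717672 ] 5.7
offcut [([357.7, 214.3, 164.2, 54.4], 0.91), ([15.8, 54.0, 31.7, 48.7], 0.52)]
stop_foot [([182.7, 41.8, 55.6, 76.5], 0.73), ([6.6, 176.2, 13.2, 37.1], 0.55)]
[ 0.51066464 -0.03493444  0.27404339] 7.35
{'mtx': array([[350.84493947,   0.        , 318.35934166],
       [  0.        , 350.84493947, 233.08705069],
       [  0.        ,   0.        ,   1.        ]]), 'T_tool_cam': array([[ 1.38907588e-03,  9.63840942e-01,  2.66474594e-01,
         6.73751837e-02],
       [ 9.99998793e-01, -1.15332208e-03, -1.04120681e-03,
         1.91434935e-04],
       [-6.96226716e-04,  2.66475719e-01, -9.63841380e-01,
        -1.27566860e-01],
       [ 0.00000000e+00,  0.00000000e+00,  0.00000000e+00,
         1.00000000e+00]])}
```

View pics/w1.png

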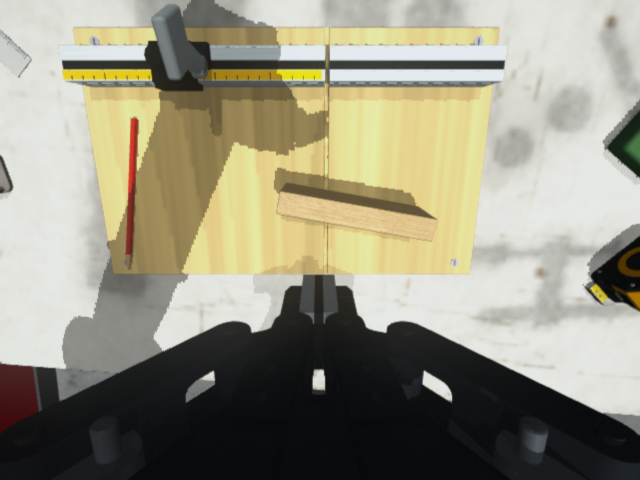

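The wrist picture shows the stop still up (foot at (168,25)), since the force stop tripped early. The offcut still stands at (357,212). I'll use this view to refine the poses, then push the stop again.

```bash
cat >> h.py <<'E'
from scipy.spatial.transform import Rotation as Ro
_cam0=cam; WP=None
def setw(pos,rot):
    global WP
    k=vision.calibration("wrist"); T=np.eye(4);T[:3,:3]=Ro.from_euler("xyz",rot,degrees=True).as_matrix();T[:3,3]=pos
    WP=(np.linalg.inv(T@np.array(k["T_tool_cam"])),np.array(k["mtx"]))
def cam(n): return WP if n=="wrist" else _cam0(n)
def inb(P,p): c,s=np.cos(p[2]),np.sin(p[2]); return np.array([[c,s],[-s,c]])@(np.array(P)[:2]-p[:2])
E
python3 - <<'E'
from h import *
setw(robot.current_tool_pos(),robot.current_eef_rot())
T=lambda a:np.array(a)/2.85+[180,140]
S=lambda a:np.array(a)/3+[190,160]
B=[[-.13,.21,.015],[-.13,-.21,.015],[.13,-.21,.015],[.13,.21,.015],[-.13,-.04,.015]]
o1=("top",B,T([(97,446),(621,458),(620,150),(118,138),(412,454)]))
o2=("scene",B[:3],S([(122,262),(446,462),(635,330)]))
o3=("wrist",B,np.array([(113,274),(470,274),(497,27),(75,27),(325,274)]))
for o in ([o3],[o1],[o1,o2,o3]):
    p,e=fit(o,[.55,0,0]); print("board",p[:2],np.degrees(p[2]),e[-5:].round(1).tolist())
O=[[.011,.075,.081],[.011,-.075,.081],[-.011,-.075,.081],[-.011,.075,.081]]
q3=("wrist",O,np.array([(284,184),(437,216),(434,241),(277,212)]))
q1=("top",O,T([(358,300),(546,338),(540,366),(352,331)]))
for o in ([q3],[q1],[q1,q3]):
    q,e=fit(o,[.55,0,0]); print("off",q[:2],np.degrees(q[2]),inb(q,p),e.round(1).tolist())
np.save("board.npy",p);np.save("off.npy",q)
for u,z in [((210,45),.06),((210,88),.055),((147,88),.055),((183,8),.145),((328,274),.015),((329,85),.055)]: print(u,inb(ray(u,*WP,z),p))
def push(a,b,v=.05,f=30): 
    r=robot.line_to(W(*b),velocity=v,f_stop=f); print(r,inb(robot.current_tool_pos(),p),robot.current_contact_force())
robot.move_to(W(.165,.069,.19),ori())
robot.line_to(W(.165,.069,.118),velocity=.1)
robot.pause(.2); push(0,(.065,.069,.118))
print(robot.current_time_s())
robot.pause(.5)
robot.line_to(W(.08,.069,.2))
robot.move_to(W(-.06,-.03,.26),ori())
import cv2
im=vision.grab_frame("wrist"); cv2.imwrite("pics/w2.png",im[:,:,::-1])
E
```

```text
board [5.47528614e-01 1.15065799e-06] 5.663492606239519 [[0.5, -0.0], [-1.0, -0.3], [2.4, 0.3], [-2.9, 0.2], [0.3, -0.2]]
board [ 0.54678326 -0.00314235] 5.428346688951392 [[-0.5, 0.1], [1.4, 0.2], [0.2, -0.3], [-0.1, -0.0], [-0.6, -0.1]]
board [ 0.54742982 -0.0010409 ] 5.557904831040775 [[1.2, -0.2], [-0.3, 0.2], [3.6, 1.0], [-1.6, -0.0], [0.9, 0.0]]
off [ 0.51200436 -0.0736391 ] -5.658108584356565 [-0.04229018 -0.0688259 ] [[-2.1, 2.1], [2.7, 1.5], [-0.9, -1.4], [0.9, -2.7]]
off [ 0.50623346 -0.07421121] -4.540695219339666 [-0.04808936 -0.06883639] [[-0.8, 0.4], [0.6, 0.2], [1.0, 0.0], [-0.7, -0.9]]
off [ 0.51026915 -0.0737907 ] -5.314316448442815 [-0.04403192 -0.06880872] [[-0.6, -1.8], [0.6, -1.2], [0.8, -1.4], [-0.7, -3.1], [-2.3, 4.5], [2.6, 2.8], [-0.9, -0.1], [0.9, -0.4]]Traceback (most recent call last):
  File "<stdin>", line 17, in <module>
TypeError: Value after * must be an iterable, not NoneType
```

```bash
cat >> h.py <<'E'
def push(x,y,z,v=.05,f=None):
    r=robot.line_to(W(x,y,z),velocity=v,f_stop=f); print(r,inb(robot.current_tool_pos(),np.load("board.npy")).round(4),np.round(robot.current_contact_force(),1),robot.current_time_s()); return r
def snap(n,cam="wrist"):
    import cv2; cv2.imwrite(f"pics/{n}.png",vision.grab_frame(cam)[:,:,::-1])
E
python3 - <<'E'
from h import *
p=np.load("board.npy")
setw(robot.current_tool_pos(),robot.current_eef_rot())
for u,z in [((210,45),.06),((210,88),.055),((147,88),.055),((183,8),.145),((328,274),.015),((329,85),.055)]: print(u,inb(ray(u,*cam("wrist"),z),p))
robot.move_to(W(.165,.069,.19),ori())
robot.line_to(W(.165,.069,.118),velocity=.1)
robot.pause(.2); push(.065,.069,.118,.05,30)
robot.pause(.5)
robot.line_to(W(.08,.069,.2))
robot.move_to(W(-.06,-.03,.26),ori())
snap("w2")
E
```

```text
(210, 45) [0.10419507 0.06466105]
(210, 88) [0.06961126 0.0689388 ]
(147, 88) [0.06949835 0.12680352]
(183, 8) [0.10663264 0.0566706 ]
(328, 274) [-0.1299364  -0.04245398]
(329, 85) [ 0.07238691 -0.04040764]
False [0.0652 0.069 ] [-0.7 -0.4 -0.8] 11.5167
```

View pics/w2.png

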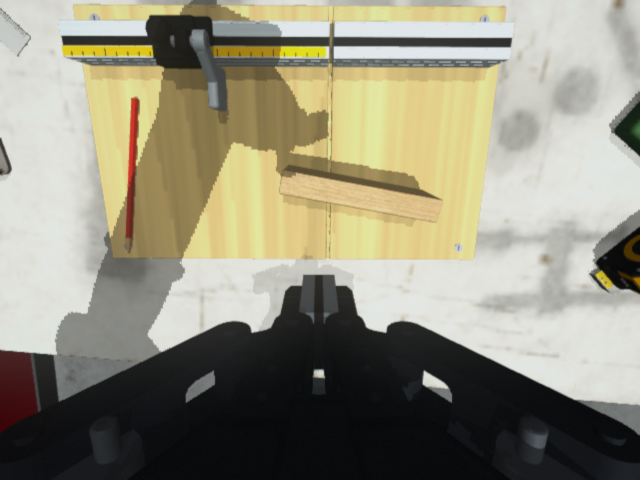

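The stop is down, with its foot at (217,108), and the offcut is undisturbed. Next I tip the offcut towards the fence.

Run:
```python
from h import *
p=np.load("board.npy");q=np.load("off.npy");d=np.degrees(q[2]-p[2]);c=inb(q,p);n=np.array([np.cos(q[2]-p[2]),np.sin(q[2]-p[2])])
a=c-.05*n;b=c+.014*n
robot.move_to(W(*a,.13),ori(d))
robot.line_to(W(*a,.070),velocity=.1); robot.pause(.1)
push(*b,.070,.05,25)
robot.pause(.5)
robot.line_to(W(*b,.13)); robot.move_to(W(-.08,-.03,.26),ori())
print(robot.current_tool_pos(),robot.current_eef_rot(),robot.current_time_s())
snap("w3")
print([(np.round(z['rect'],1).tolist(),round(z['p'],2)) for z in recognise("offcut","wrist")[:2]])
```

```text
False [-0.0306 -0.0714] [-0.2  0.4 -0.3] 16.425
[ 0.47021357 -0.03794859  0.2737721 ] [-1.79951809e+02  8.45163474e-02  5.58386821e+00] 18.1083
[([366.7, 122.4, 164.2, 95.4], 0.58)]
```

View pics/w3.png

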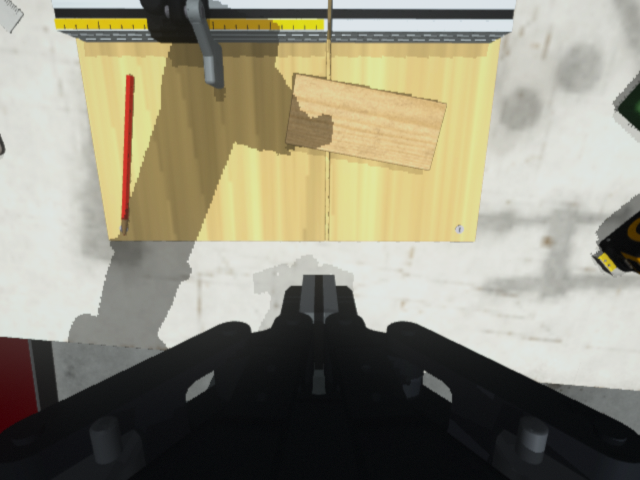

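The offcut now lies flat, with top corners at (295,73), (447,103), (432,170) and (286,144). Next I square it up by pushing towards the fence with spread fingers, then push from the right end.

Run:
```python
from h import *
p=np.load("board.npy")
setw(robot.current_tool_pos(),robot.current_eef_rot())
O=[[.033,.075,.037],[.033,-.075,.037],[-.033,-.075,.037],[-.033,.075,.037]]
q,e=fit([("wrist",O,np.array([(295,73),(447,103),(432,170),(286,144)]))],[.55,-.07,0])
c=inb(q,p);print(c,np.degrees(q[2]-p[2]),e.round(1).tolist())
fingers.gripper_to(.7)
xs=c[0]-.033-.014-.03
robot.move_to(W(xs,c[1],.09),ori())
robot.line_to(W(xs,c[1],.04),velocity=.1); robot.pause(.2)
r=push(xs,c[1],.017,.03,8)
print(robot.current_tool_pos()[2])
if r: robot.line_to((np.array(robot.current_tool_pos())+[0,0,.004]).tolist())
robot.pause(.2); z=robot.current_tool_pos()[2]-.015
push(-.009,c[1],z,.05,20)
robot.line_to(W(-.05,c[1],z)); robot.line_to(W(-.05,c[1],.1))
robot.move_to(W(-.08,-.03,.26),ori())
snap("w4");print(robot.current_time_s())
```

```text
[-0.00216488 -0.07674892] -9.852509992183375 [[0.7, 0.7], [0.8, -0.6], [-1.6, -0.1], [-0.5, -0.0]]
False [-0.079  -0.0769] [0.2 0.9 0.6] 21.3167
0.03208846244126025
False [-0.009  -0.0768] [-0.1 -0.7  0.8] 23.0667
24.9583
```

View pics/w4.png

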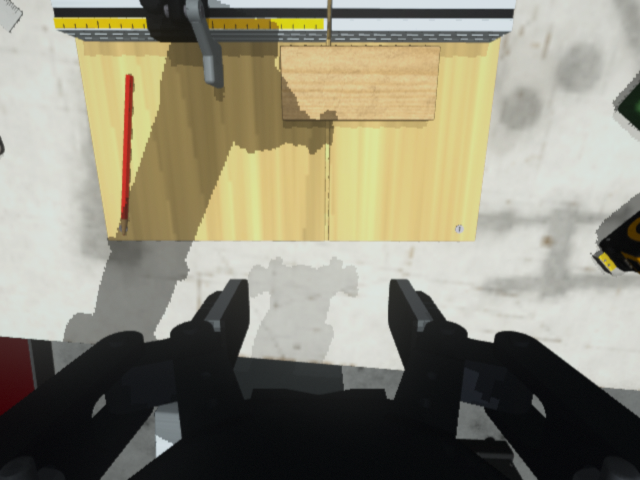

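Run:
```python
from h import *
p=np.load("board.npy")
setw(robot.current_tool_pos(),robot.current_eef_rot())
O=[[.033,.075,.037],[.033,-.075,.037],[-.033,-.075,.037],[-.033,.075,.037]]
q,e=fit([("wrist",O,np.array([(280,47),(440,46),(436,119),(283,121)]))],[.55,-.07,0])
c=inb(q,p);print(c,np.degrees(q[2]-p[2]),e.round(1).tolist())
fingers.gripper_to(.3)
j=[robot.inverse_kinematics(W(c[0],c[1]-.125,.09),ori(a)) for a in (90,-90)]; print(j)
cur=np.array(robot.current_joint_positions())
a=(90,-90)[int(np.argmin([np.abs(np.array(x)-cur).max() if x is not None else 1e9 for x in j]))]
x=c[0]; ys=c[1]-.075-.011-.03
robot.move_to(W(x,ys,.09),ori(a))
robot.line_to(W(x,ys,.045),velocity=.1); robot.pause(.2)
r=push(x,ys,.020,.03,8)
if r: robot.line_to((np.array(robot.current_tool_pos())+[0,0,.004]).tolist())
robot.pause(.2); z=robot.current_tool_pos()[2]-.015
r=push(x,-.083,z,.05,6)
yc=inb(robot.current_tool_pos(),p)[1]
robot.line_to(W(x,yc-.03,z)); robot.line_to(W(x,yc-.03,.1))
robot.move_to(W(-.08,-.03,.26),ori())
snap("w5");print(robot.current_time_s())
```

```text
[ 0.03377659 -0.06950797] 0.7192052623238882 [[0.2, 0.2], [0.5, -0.8], [-1.0, 0.4], [-0.1, 0.1]]
[array([ -6.96499304,  36.95254455,  36.20730112,  85.4384255 ,
       -23.03450271,  65.16732249,  39.04631214]), array([ -22.83251193,   51.81594832,   70.71729815,   86.05840528,
        -49.4598726 ,   77.49869477, -122.5792262 ])]
False [ 0.0339 -0.1857] [ 0.1 -0.8  0.2] 28.175
True [ 0.0333 -0.0953] [-0.8 -0.6  1. ] 30.0
32.1
```

View pics/w5.png

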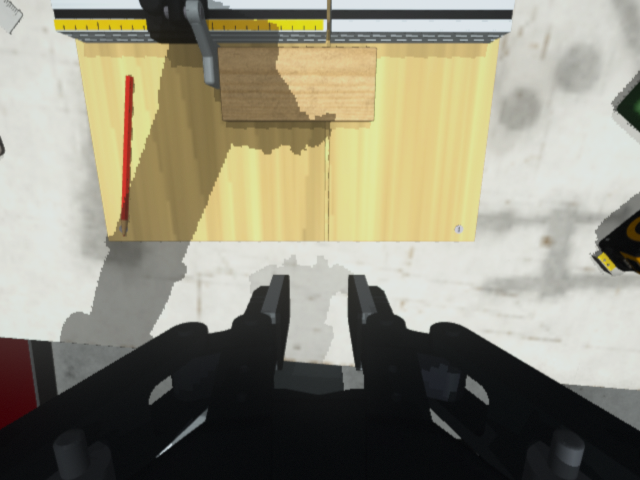

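The block is now at the stop, with its left edge around column 221 touching the foot. Next I push it home to the fence, then to the stop once more.

Run:
```python
from h import *
p=np.load("board.npy")
fingers.gripper_to(.6)
yc=-.0095
def px():
    robot.move_to(W(-.045,yc,.06),ori()); robot.line_to(W(-.045,yc,.017),velocity=.08); robot.pause(.2)
    r=push(.014,yc,.017,.035,8); x=inb(robot.current_tool_pos(),p)[0]
    robot.line_to(W(x-.03,yc,.017)); robot.line_to(W(x-.03,yc,.08)); return x
px()
fingers.gripper_to(.2)
x=.038
robot.move_to(W(x,-.125,.09),ori(90)); robot.line_to(W(x,-.125,.020),velocity=.08); robot.pause(.2)
push(x,-.083,.020,.035,6); y=inb(robot.current_tool_pos(),p)[1]
robot.line_to(W(x,y-.03,.020)); robot.line_to(W(x,y-.03,.1))
robot.move_to(W(-.08,-.03,.26),ori())
snap("w6");print(robot.current_time_s())
import cv2
a=cv2.imread("pics/w6.png")[0:140,180:400]; cv2.imwrite("pics/w6c.png",cv2.resize(a,None,fx=3.6,fy=3.6,interpolation=cv2.INTER_CUBIC))
```

```text
True [-0.0015 -0.0095] [ 0.7 -0.2  0.4] 35.3833
True [ 0.0376 -0.0952] [ 0.4 -1.3  0.4] 40.1583
42.7917
```

View pics/w6c.png

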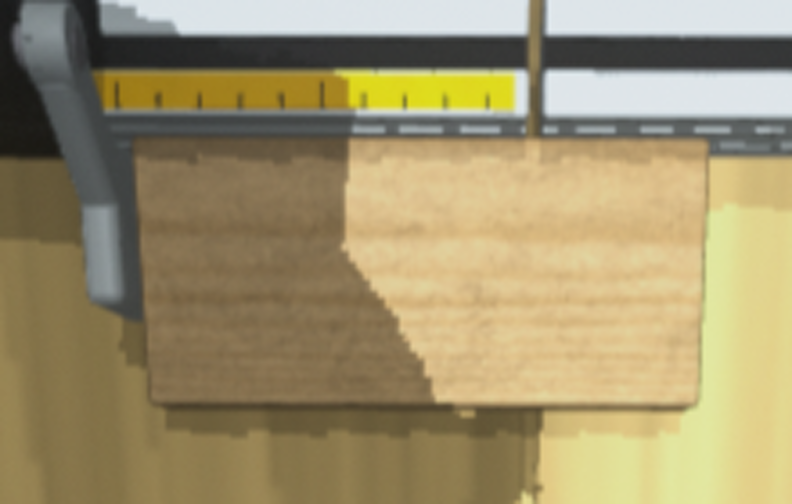

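```bash
python3 -c "
from h import *
print(workorder.close_job(),robot.current_time_s())"
```

```text
the job is handed in; nothing more can be done
the job is handed in; nothing more can be done
```

I handed the job in at about 43 s with the stop down, the offcut lying flat and snug against the fence with its left end on the stop, and the arm clear; this rests on the final picture and push contacts, as no verdict came back.

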